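# Unclamp, eject and unload a heater block

### The job

Take the aluminium tube block out of the block heater: unscrew the black clamp knob anticlockwise as far as it goes, so that the red claw is fully withdrawn, then press the green ejector lever all the way down so that the block rises. Lift the block out and set it down flat and upright inside the blue tray, without dropping it; leave the tip box, tube rack and well plate where they are.

Things in the scene. Friction and masses are not known exactly. Their poses are not given: they have to be found in the camera images.
- heater: White block heater, fixed to the bench. Origin: on the bench under the centre of its pocket; z up. Housing x -70 to 70, y -165 to 90 mm, flat top at z = 85 mm. The pocket (60 x 104 mm, long along y) opens in the top. The clamp knob stands on the top at x = 0, y = -115 mm; the ejector lever sticks out beyond the +y end.
- knob_grip (a point): On the axis of the upright round black clamp knob at gripping height, 122 mm above the bench, 19 mm above the knob's underside, 15 mm below its top. Knob: diameter 52, height 34 mm, white mark on top. Anticlockwise from above unscrews; 5.8 to 6.5 rad are left to the hard stop at the start, so regrip several times. It keeps its height, turns against 0.2 N m and stays where left.
- claw_tip (a point): Middle of the top front edge of the red claw (36 x 42 x 8 mm) on the heater between knob and pocket, 95 mm above the bench. Geared to the knob, it slides along the heater's y, 2.77 mm per rad. Screwed home: heater y = -38 mm, 12 mm over the block's end, holding it down; fully withdrawn (knob at its stop): y = -56 mm.
- eject_lever (a joint): Ejector lever angle: 0 = up (block down), 0.65 rad = fully pressed down at its stop (lifts the block by 30 mm, 46 mm per rad). Stiff: it takes about 6 to 10 N at the pad and stays where it is left, with the block up.
- lever_pad (a point): Centre of the top face of the green pad (36 x 36 mm) at the ejector lever's end. The lever turns about a level axis (heater's x) through heater y = 78, z = 100 mm; the pad is 85 mm out. At angle 0 the lever slopes up outwards by 0.35 rad and this point is at heater y = 156, z = 134 mm; at 0.65 rad it slopes down by 0.30 rad, this point at y = 161, z = 80 mm.
- block: Aluminium tube block, 56 x 100 x 50 mm (x, y, z), 0.4 to 0.6 kg, 15 dark wells in its top. Origin: centre of its underside, z up. Seated in the pocket (2 mm play all round) it is aligned with the heater, underside 35 mm above the bench, top flush with the heater's; ejected, its top stands 30 mm proud and can be gripped across its 56 mm width.
- tray: Shallow blue tray, fixed to the bench, 115 x 165 mm (x, y) outside, rim 14 mm high, walls 4 mm, floor 5 mm thick. Origin: centre of its underside. The block lies in it with its long side along the tray's y.
- tip_box: Bystander: pipette tip box, white with teal lid, 89 x 124 x 62 mm, loose; origin at the centre of its underside.
- tube_rack: Bystander: steel tube rack with white-capped tubes, 70 x 200 x 63 mm, loose; origin at the centre of its underside.
- well_plate: Bystander: well plate, pale grey, 86 x 128 x 14 mm, loose; origin at the centre of its underside.

How it is judged:
By the outcome, as a careful person would: the job done as asked, in the order asked, and still so for the second after the job is handed in, with the robot touching nothing.
It also fails if it takes over 72 s, if anything falls off the work surface, if the arm or the gripper's body presses on something with over 40 N, if the wrist force passes 120 N, or if a joint passes its speed limit or range.

### The arm

A 6-joint arm with a two-finger parallel gripper is mounted at the origin on the work surface. World frame = base frame: x ahead of the robot, y to its left, z up, the work surface at z = 0. Lengths are in m, angles in rad, forces in N, time in s.
With the tool pointing down it reaches from about 0.275 to 0.725 m from the base axis. Payload 5.6 kg.
Tool frame: the origin (TCP) lies on the centre line of the jaws, within the pads' length; the fingertips stand 8 mm ahead of it and the grasp point (between the pads) lies 11 mm behind it; z points along the fingers, y is the direction in which the jaws open and shut (so a half turn about z gives the same grasp; the last joint's range is limited). The gripper opens to 85 mm and grips with 20 to 120 N. Pads are 22 mm wide; open, the fingers measure 114 mm over their backs; the gripper's body (76 mm by 85 mm) begins 54 mm behind the grasp point. The pads swing forward as they close: fully open they stand 13 mm farther back than shut.
Start: joints at [0.285, 0.255, 0.108, 0, -1.424, -0.285], TCP at [0.55, 0, 0.212] pointing down, gripper open.
Joint ranges: [-2.95, 2.95], [-1.21, 1.97], [-1.09, 1.5], [-2.87, 1.71], [-2.94, -0.07], [-3.05, 3.05]. Speed limits (rad/s): [2.57, 2.57, 3.14, 3.14, 3.14, 3.14].

### API

Orientations are given as a unit quaternion [w, x, y, z].
In Python, from plant import r gives the robot as it stands. The module is installed in compiled form; this text tells all that it offers.
- The arm moves only by the tool servo_tool, never from a script. Its argument "steps" is a list of rows, each an object with "linear": the shift along the tool's x, y, z in units of 0.3 m (1.0 is 0.3 m), a list of three; "rot": the turn, a rotation vector about the tool's x, y, z in units of 45 degrees (1.0 is 45 degrees), a list of three; "fingers": the opening, from 0 (shut) to 1 (fully open). A call has 1 to 12 rows; each row is the pose to reach, as a shift and turn from the pose commanded when the call began, along the tool's axes at that moment; what a row does not reach only later rows make up. A row lasts 1/10 s, in which the tool goes at most 50 mm and 8.59 degrees, less where a joint would pass 70% of its speed; a pose out of reach is approached as far as the arm can. A call with a number of a shift or a turn outside -1 to 1 is refused whole. A call with a gripper value outside its range is refused whole. The fingers move at their own pace and stop on an object; "newtons" is the grip in N (left out, the last holds). Time passes only in rows, so rows that repeat a pose let the fingers close. It gives the time, the measured TCP pose, the force and the opening at its end, in the units of the state.
- r.state(): the state, without advancing time (a new reading comes with each control period).
- r.get_image(name): name is "scene" or "side" or "wrist"; returns (picture, depth): 400x640x3 uint8, red, green, blue; 400x640 float32, m along the optical axis (not along the pixel's ray), 0 where there is no reading.
- r.camera_params(name): a dict with "fx", "fy", "cx", "cy" (pixels), "rvec" (rotation vector, rad) and "tvec" (3), from world to camera coordinates, as OpenCV has them. Camera axes: x right, y down, z forward; pixel columns grow to the right and rows downward; lengths in m; the calibration is good to about 2 mm. A picture is of the moment at which its call begins: read the wrist's pose just before it. camera_params takes no time and is no camera call; for the wrist camera it gives the pose at the moment of the call.
- r.job_done(): hands the job in, once; it reports no verdict.
The state is a dict: "clock": time; "joint_positions": joint angles; "qvel": joint speeds; "effort": joint torques, N m; "tcp_pos": TCP position; "tcp_rot": TCP orientation; "force": force on the tool from outside, world axes, zero at the start; "ft_torque": the same for the moment, N m; "finger_gap": finger opening in m.
Only numpy, scipy, OpenCV 4.12 (cv2) and the standard library are available. Lean on these libraries where they do the work, as an engineer would, in place of code of your own. Each camera call takes 0.05 s, during which the arm holds its last target.

## Working session

There is one attempt and no reset: what is moved stays moved. The work goes in short steps, Python scripts to look and compute and a tool call to move; the robot and the scene stay as the last step left them, time stands still between calls to the robot, and variables do not carry over. Pictures are saved under pics/ and viewed, and the job is handed in when it is done.

Besides the shell and the picture viewer there is one more tool, called in YAML: its name, and indented under it one key for each argument. servo_tool: Moves the arm, as the interface text tells. Shifts and turns lie within -1 to 1; 1 stands for 0.3 m of shift or 45 degrees of turn. Its arguments: {"type":"object","properties":{"steps":{"type":"array"},"newtons":{"type":"number"}},"required":["steps"]}

```bash
mkdir -p pics; cat > h.py <<'E'
import numpy as np, cv2
from plant import r
def save(n,f):
    p,d=r.get_image(n); c=r.camera_params(n)
    cv2.imwrite(f'pics/{f}.png',p[:,:,::-1]); np.savez(f'pics/{f}.npz',p=p,d=d,**{k:np.array(v) for k,v in c.items()})
    return p,d,c
def load(f):
    z=np.load(f'pics/{f}.npz'); return z['p'],z['d'],{k:z[k] for k in ('fx','fy','cx','cy','rvec','tvec')}
def world(d,c):
    R=cv2.Rodrigues(np.array(c['rvec'],float))[0]; t=np.array(c['tvec'],float).ravel()
    v,u=np.mgrid[:d.shape[0],:d.shape[1]]
    P=np.stack([(u-c['cx'])/c['fx']*d,(v-c['cy'])/c['fy']*d,d],-1)
    return (P-t)@R
E
python3 - <<'E'
from h import *
print(r.state())
for n in('scene','side','wrist'):
    p,d,c=save(n,n+'0'); print(n,c)
E
```

```text
{'clock': 0.0, 'joint_positions': array([ 2.84572879e-01,  2.55767066e-01,  1.06986765e-01, -4.99057240e-04,
       -1.42391411e+00, -2.84613537e-01]), 'qvel': array([ 1.07301794e-03, -8.86949497e-04, -1.19221930e-03, -3.30621941e-04,
        2.60085195e-05,  2.20067431e-04]), 'effort': array([-4.48901856e-04, -3.86631560e+01,  2.37934113e+01,  5.36471218e+00,
       -6.25866101e-03, -4.57470776e-06]), 'tcp_pos': array([5.49451620e-01, 4.75581108e-05, 2.10774518e-01]), 'tcp_rot': array([-7.13994475e-04, -7.07066076e-01,  7.07146804e-01,  6.72162411e-04]), 'force': array([ 0.25241079, -0.56977095, -0.65930809]), 'ft_torque': array([ 0.03547561,  0.00554995, -0.02663419]), 'finger_gap': 0.0854345570384322}
scene {'fx': 440.6783716167939, 'fy': 440.6783716167939, 'cx': 318.9880344111474, 'cy': 192.90505115262636, 'rvec': array([ 1.72845714,  1.79262269, -0.76710097]), 'tvec': array([ 0.01916496, -0.34465372,  1.83513744])}
side {'fx': 391.9529953626177, 'fy': 391.9529953626177, 'cx': 316.0327800448295, 'cy': 208.03690622498323, 'rvec': array([ 2.16227411e+00, -5.93182644e-02,  3.95084912e-04]), 'tvec': array([-0.60364698,  0.106056  ,  1.24622617])}
wrist {'fx': 303.48657057819975, 'fy': 303.48657057819975, 'cx': 321.49808718002487, 'cy': 195.74993841106968, 'rvec': array([4.90379870e-04, 3.10288160e+00, 4.88934655e-01]), 'tvec': array([ 0.55013825, -0.03836418,  0.37993048])}
```

View pics/scene0.png

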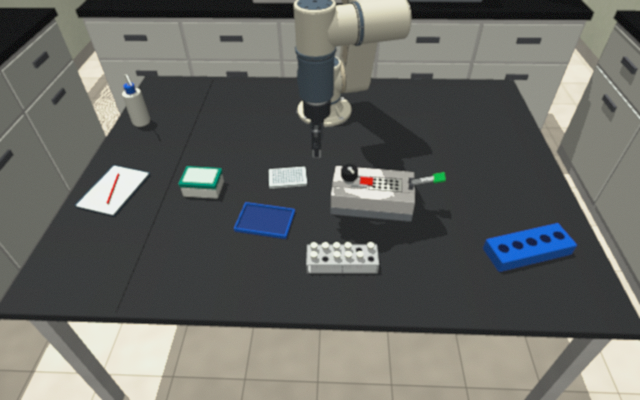

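View pics/side0.png

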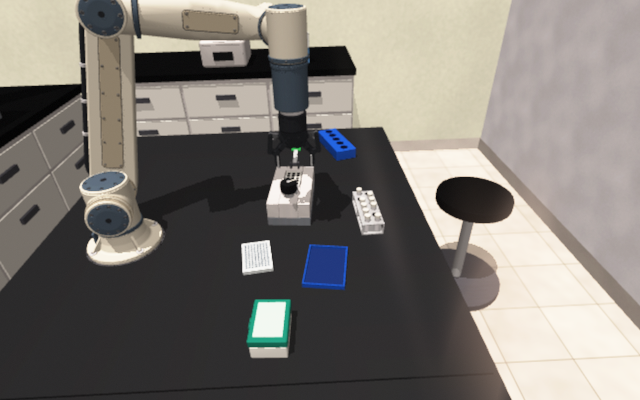

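View pics/wrist0.png

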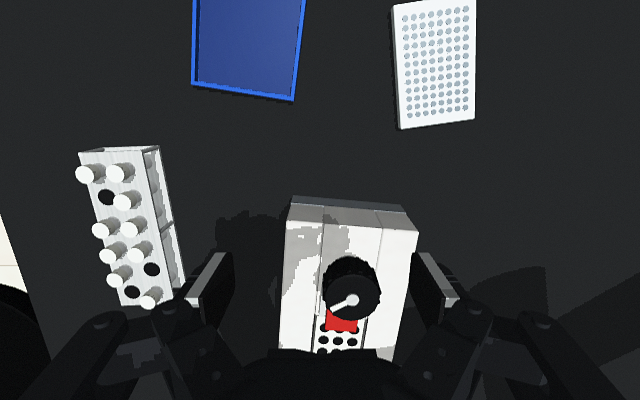

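The wrist view shows the knob at about (351,290), the claw at (341,318) and the start of the block's wells at (335,340). The tray is at top left, around (248,50). The scene view shows the green pad at (439,177).

```bash
cat > m.py <<'E'
from h import *
for f in('scene0','side0','wrist0'):
    p,d,c=load(f); W=world(d,c); hsv=cv2.cvtColor(p,cv2.COLOR_RGB2HSV); H,S,V=[hsv[...,i].astype(int) for i in range(3)]
    ok=(d>0)&(W[...,0]>.2)&(W[...,0]<.9)&(abs(W[...,1])<.6)
    Z=W[...,2]
    print(f,'bench z',np.median(Z[ok&(abs(Z)<.02)]))
    def rep(n,m):
        m=m&ok
        if m.sum()<8: return
        q=W[m]; rect=cv2.minAreaRect((q[:,:2]*1000).astype(np.float32))
        print(n,m.sum(),'mean',q.mean(0).round(4),'min',q.min(0).round(4),'max',q.max(0).round(4),'rect',np.round(rect[0],1),np.round(rect[1],1),round(rect[2],2))
    rep('green',(H>50)&(H<70)&(S>150)&(V>80)&(Z>.05))
    rep('red',((H<6)|(H>174))&(S>150)&(V>60)&(Z>.08)&(Z<.12))
    rep('tray',(H>105)&(H<130)&(S>120)&(V>50)&(Z<.04)&(W[...,1]<0))
    rep('knobtop',(Z>.131)&(Z<.143)&(V<255)&(W[...,1]<0.0)&(abs(W[...,0]-.55)<.15))
    rep('htop',(Z>.080)&(Z<.090)&(abs(W[...,0]-.55)<.2)&(abs(W[...,1])<.25))
    rep('rack',(Z>.03)&(Z<.08)&(W[...,0]>.64)&(W[...,0]<.85)&(W[...,1]>-.25)&(W[...,1]<.2))
    rep('plate',(Z>.008)&(Z<.02)&(W[...,0]<.56)&(W[...,1]<-.08)&(W[...,1]>-.35)&(S<60)&(V>90))
E
python3 m.py
```

```text
scene0 bench z 0.0005922291770720269
green 37 mean [0.5488 0.3687 0.1325] min [0.5277 0.3523 0.1232] max [0.5676 0.3846 0.141 ] rect [547.7 368.8] [31.  39.7] 86.7
red 84 mean [0.5303 0.1528 0.0949] min [0.513  0.1328 0.0857] max [0.5486 0.1711 0.0985] rect [530.7 152.2] [37.6 31.8] 77.07
tray 1677 mean [ 0.6264 -0.165   0.007 ] min [ 0.5397 -0.2559 -0.0039] max [ 0.6958 -0.075   0.0198] rect [ 618.8 -166.8] [174.3 137.5] 80.35
htop 1576 mean [0.5405 0.1569 0.0853] min [0.4495 0.0426 0.0801] max [0.6084 0.25   0.09  ] rect [527.8 151. ] [210.  145.9] 84.74
rack 1526 mean [0.784  0.0771 0.0463] min [ 0.7377 -0.0228  0.0302] max [0.8192 0.1769 0.0682] rect [778.6  76.9] [ 77.3 200. ] 2.62
plate 533 mean [ 0.4344 -0.1412  0.0143] min [ 0.3763 -0.3488  0.008 ] max [ 0.5288 -0.0801  0.0197] rect [ 448.3 -216.2] [ 98.7 295. ] 13.38
side0 bench z 0.0012832674054619434
green 19 mean [0.5533 0.1641 0.222 ] min [ 0.5314 -0.0102  0.1258] max [0.5666 0.3611 0.3077] rect [551.8 175.3] [ 30.6 371.5] 1.62
tray 1844 mean [ 0.624  -0.1675  0.0078] min [ 0.5536 -0.2589 -0.003 ] max [ 0.6962 -0.055   0
[... 464 characters left out ...]
 z 2.184407731241512e-06
red 444 mean [0.5303 0.1598 0.0941] min [0.5101 0.1406 0.0847] max [0.5463 0.18   0.096 ] rect [527.5 160.5] [36.6 37.7] 84.52
tray 10237 mean [ 0.6312 -0.1339  0.0065] min [ 0.5664 -0.18   -0.002 ] max [ 0.7022 -0.0767  0.0165] rect [ 634.4 -136.6] [103.5 121.9] 81.11
htop 12235 mean [0.5275 0.1164 0.0847] min [0.4483 0.0385 0.0801] max [0.6024 0.2247 0.0898] rect [525.8 131.1] [174.8 140.3] 84.52
rack 9638 mean [0.7765 0.0635 0.0469] min [ 0.7415 -0.0261  0.03  ] max [0.8196 0.1769 0.0657] rect [780.2  75.2] [ 71.9 201.3] 2.1
plate 7833 mean [ 0.4276 -0.1298  0.0139] min [ 0.3774 -0.1769  0.0081] max [ 0.4759 -0.0801  0.0173] rect [ 427.  -126.4] [ 86.6 105. ] 7.62
```

```bash
cat > m2.py <<'E'
from h import *
for f in('scene0','side0','wrist0'):
    p,d,c=load(f); W=world(d,c); Z=W[...,2]; x,y=W[...,0],W[...,1]
    hsv=cv2.cvtColor(p,cv2.COLOR_RGB2HSV).astype(int)
    k=(d>0)&(Z>.125)&(Z<.150)&(abs(x-.53)<.06)&(y>.03)&(y<.16)
    if k.sum()>5:
        q=W[k]; print(f,'knob',k.sum(),np.median(Z[k]),q.min(0),q.max(0),cv2.minEnclosingCircle((q[:,:2]*1000).astype(np.float32)), np.histogram(q[:,2],bins=10))
    best=None
    m=(d>0)&(Z>.078)&(Z<.092)&(abs(x-.53)<.15)&(y>-.05)&(y<.32)
    q=W[m][:,:2]
    for yaw in np.arange(-9,-2,.1):
        a=np.deg2rad(yaw); u=q@[np.cos(a),np.sin(a)]; v=q@[-np.sin(a),np.cos(a)]
        s=[np.percentile(u,.5),np.percentile(u,99.5),v.min(),np.percentile(v,.5),np.percentile(v,99.5)]
        w=s[1]-s[0]
        if best is None or w<best[0]: best=(w,yaw,s)
    w,yaw,s=best; a=np.deg2rad(yaw); uc=(s[0]+s[1])/2; vc=s[3]+.165
    print(f,'heater w',w,'yaw',yaw,s,'origin',uc*np.array([np.cos(a),np.sin(a)])+vc*np.array([-np.sin(a),np.cos(a)]))
    t=(d>0)&(Z>.001)&(Z<.03)&(hsv[...,0]>105)&(hsv[...,0]<130)&(hsv[...,1]>120)&(y<0)
    q=W[t][:,:2]; best=None
    for yaw in np.arange(-15,0,.1):
        a=np.deg2rad(yaw); u=q@[np.cos(a),np.sin(a)]; v=q@[-np.sin(a),np.cos(a)]
        s=[np.percentile(u,.5),np.percentile(u,99.5),np.percentile(v,.5),np.percentile(v,99.5)]
        if best is None or s[1]-s[0]<best[0]: best=(s[1]-s[0],yaw,s)
    w,yaw,s=best; a=np.deg2rad(yaw); uc=(s[0]+s[1])/2; vc=s[3]-.0825
    print('tray w',w,yaw,'len',s[3]-s[2],'org',uc*np.array([np.cos(a),np.sin(a)])+vc*np.array([-np.sin(a),np.cos(a)]))
E
python3 m2.py
```

```text
scene0 knob 196 0.13650211161621112 [0.49488404 0.06933643 0.12511938] [0.54932401 0.12209232 0.14224768] ((522.8335571289062, 97.31554412841797), 28.65755271911621) (array([ 6,  9,  6, 13, 16, 22, 44, 46, 30,  4]), array([0.12511938, 0.12683221, 0.12854504, 0.13025787, 0.1319707 ,
       0.13368353, 0.13539636, 0.13710919, 0.13882202, 0.14053485,
       0.14224768]))
scene0 heater w 0.14170232002984562 yaw -5.100000000000014 [np.float64(0.44231947406324157), np.float64(0.5840217940930872), np.float64(0.09233184144754335), np.float64(0.09355413463273284), np.float64(0.34469216150926846)] origin [0.53412301 0.21191259]
tray w 0.12092874668058018 -7.100000000000028 len 0.1659879073687786 org [ 0.62594337 -0.16497666]
side0 knob 151 0.13701252602089295 [0.49504231 0.0680714  0.12505489] [0.54703472 0.1205576  0.1422249 ] ((522.0120239257812, 93.4576187133789), 27.213178634643555) (array([ 6,  8,  8,  6, 11, 12, 28, 44, 22,  6]), array([0.12505489, 0.12677189, 0.12848889, 0.13020589, 0.13192289,
       0.13363989, 0.13535689, 0.13707389, 0.13879089, 0.1405079 ,
       0.1422249 ]))
side0
[... 391 characters left out ...]
9025 0.06706988 0.12500159] [0.54883658 0.1198734  0.1401788 ] ((522.2603759765625, 94.23776245117188), 27.774805068969727) (array([  44,   51,   52,   58,   78,  106,  167, 1257,  562,   88]), array([0.12500159, 0.12651931, 0.12803703, 0.12955475, 0.13107247,
       0.1325902 , 0.13410792, 0.13562564, 0.13714336, 0.13866108,
       0.1401788 ]))
wrist0 heater w 0.137565009298516 yaw -4.800000000000015 [np.float64(0.44460743105549494), np.float64(0.582172440354011), np.float64(0.08680742459021745), np.float64(0.08767920435694743), np.float64(0.25436752680385427)] origin [0.53273306 0.20883366]
tray w 0.11438961960268779 -9.000000000000021 len 0.09788382358722186 org [ 0.62581405 -0.16822141]
```

servo_tool:
  steps:
    - {"linear": [-0.313, 0.093, 0.1], "rot": [0, 0, 1], "fingers": 1}
    - {"linear": [-0.313, 0.093, 0.1], "rot": [0, 0, 1], "fingers": 1}
    - {"linear": [-0.313, 0.093, 0.1], "rot": [0, 0, 1], "fingers": 1}
    - {"linear": [-0.313, 0.093, 0.1], "rot": [0, 0, 1], "fingers": 1}
    - {"linear": [-0.313, 0.093, 0.1], "rot": [0, 0, 1], "fingers": 1}
    - {"linear": [-0.313, 0.093, 0.1], "rot": [0, 0, 1], "fingers": 1}
  newtons: 60

```text
clock: 0.75
tcp_pos: [0.5218, 0.0941, 0.1813]
tcp_rot: [-0.0, -0.381, 0.925, 0.0]
force: [-0.5, -0.4, 0.5]
finger_gap: 0.0856
```

```bash
python3 -c "
from h import *
s=r.state();print(s['clock'],s['joint_positions'],s['tcp_pos'],s['tcp_rot'],s['finger_gap'])"
```

```text
0.75 [ 4.73883891e-01  2.27727567e-01 -4.96910902e-03 -1.92666899e-04
 -1.33895521e+00 -1.26379168e+00] [0.52175254 0.09414567 0.18130232] [-4.34104453e-04 -3.80578744e-01  9.24748413e-01  5.77680543e-05] 0.08558461305193273
```

servo_tool:
  steps:
    - {"linear": [0, 0, 0], "rot": [0, 0, 1], "fingers": 1}
    - {"linear": [0, 0, 0], "rot": [0, 0, 1], "fingers": 1}
    - {"linear": [0, 0, 0], "rot": [0, 0, 1], "fingers": 1}
    - {"linear": [0, 0, 0], "rot": [0, 0, 1], "fingers": 1}
    - {"linear": [0, 0, 0], "rot": [0, 0, 1], "fingers": 1}
    - {"linear": [0, 0, 0], "rot": [0, 0, 1], "fingers": 1}

```text
clock: 1.35
tcp_pos: [0.5218, 0.0939, 0.1813]
tcp_rot: [-0.0, 0.002, 1.0, -0.0]
force: [-0.2, -0.9, -0.1]
finger_gap: 0.0856
```

servo_tool:
  steps:
    - {"linear": [0, 0, 0], "rot": [0, 0, 1], "fingers": 1}
    - {"linear": [0, 0, 0], "rot": [0, 0, 1], "fingers": 1}
    - {"linear": [0, 0, 0], "rot": [0, 0, 1], "fingers": 1}
    - {"linear": [0, 0, 0], "rot": [0, 0, 1], "fingers": 1}
    - {"linear": [0, 0, 0], "rot": [0, 0, 1], "fingers": 1}
    - {"linear": [0, 0, 0], "rot": [0, 0, 1], "fingers": 1}

```text
clock: 1.95
tcp_pos: [0.5218, 0.0939, 0.1813]
tcp_rot: [-0.0, 0.385, 0.923, -0.0]
force: [-0.2, -0.9, -0.6]
finger_gap: 0.0852
```

servo_tool:
  steps:
    - {"linear": [0, 0, 0.233], "rot": [0, 0, 0.18], "fingers": 1}
    - {"linear": [0, 0, 0.233], "rot": [0, 0, 0.18], "fingers": 1}
    - {"linear": [0, 0, 0.233], "rot": [0, 0, 0.18], "fingers": 1}

```text
clock: 2.25
tcp_pos: [0.5195, 0.0931, 0.1083]
tcp_rot: [-0.003, 0.447, 0.894, -0.003]
force: [0.3, -0.6, -0.6]
finger_gap: 0.0857
```

```bash
python3 -c "
from h import *
save('wrist','wrist1')
s=r.state();print(s['clock'],s['joint_positions'],s['tcp_pos'],s['tcp_rot'],s['finger_gap'])"
```

```text
2.3 [ 4.73320202e-01  2.70602900e-01 -1.33081180e-01  2.51005276e-04
 -1.17036882e+00 -2.97046488e+00] [0.52127828 0.09340198 0.11085152] [-8.71918342e-04  4.46745562e-01  8.94659566e-01 -1.38000552e-03] 0.08539417890367518
```

View pics/wrist1.png

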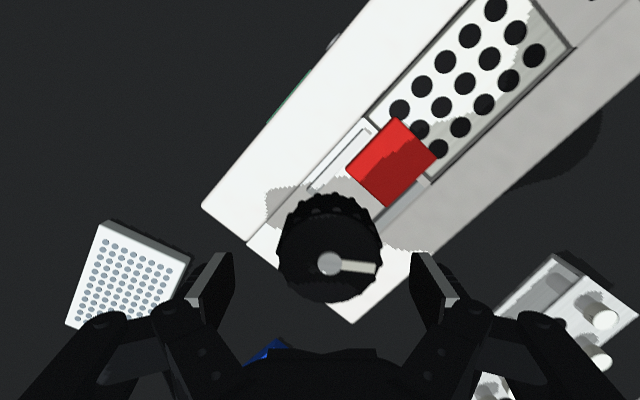

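The knob (330,250) sits midway between the fingers, so I'm closing on it.

servo_tool:
  steps:
    - {"linear": [0, 0, 0], "rot": [0, 0, 0], "fingers": 0}
    - {"linear": [0, 0, 0], "rot": [0, 0, 0], "fingers": 0}
    - {"linear": [0, 0, 0], "rot": [0, 0, 0], "fingers": 0}
    - {"linear": [0, 0, 0], "rot": [0, 0, 0], "fingers": 0}
    - {"linear": [0, 0, 0], "rot": [0, 0, 0], "fingers": 0}
  newtons: 50

```text
clock: 2.8
tcp_pos: [0.5237, 0.0921, 0.1176]
tcp_rot: [0.003, 0.446, 0.895, 0.0]
force: [-3.4, -1.9, 21.1]
finger_gap: 0.0122
```

```bash
python3 -c "
from h import *
save('wrist','wrist2');save('side','side2')
s=r.state();print(s['clock'],s['joint_positions'],s['tcp_pos'],s['force'],s['finger_gap'])
p=cv2.imread('pics/side2.png');cv2.imwrite('pics/side2c.png',cv2.resize(p[130:260,220:400],None,fx=4,fy=4))"
```

```text
2.9 [ 0.47259065  0.26389353 -0.12669804  0.00532837 -1.17417718 -2.97077133] [0.52438833 0.09257151 0.11734775] [-3.65912747 -5.0485832  22.31930776] -4.732650356167103e-05
```

View pics/wrist2.png

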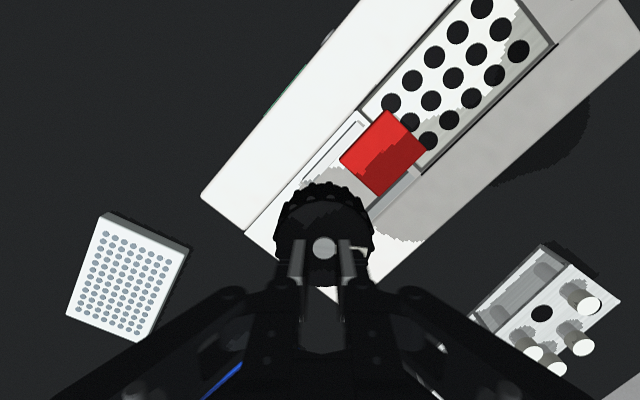

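View pics/side2c.png

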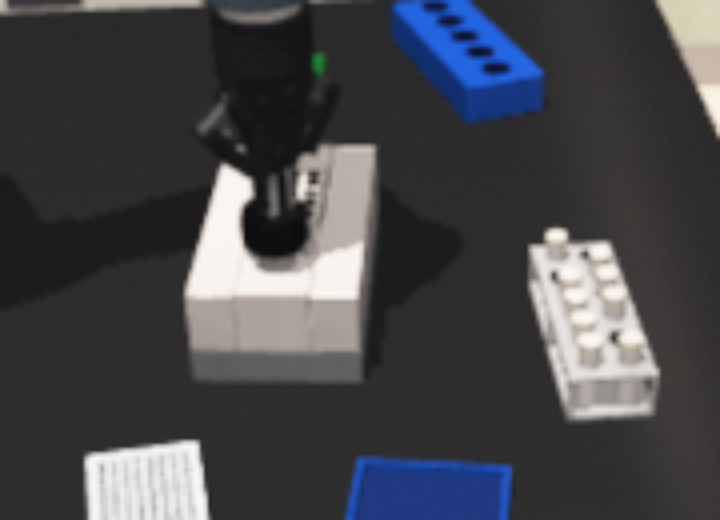

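```bash
python3 -c "
from h import *
for f,pts in(('wrist1',[(215,270),(228,256),(425,270),(450,296),(330,220),(300,240),(150,200)]),('wrist2',[(300,245),(345,245),(298,270),(350,270),(325,215),(325,248)])):
    p,d,c=load(f);W=world(d,c)
    R=cv2.Rodrigues(c['rvec'])[0];print(f,'cam',-R.T@c['tvec'])
    for u,v in pts: print((u,v),d[v,u],W[v,u].round(4))
s=r.state();print(s['tcp_pos'],s['force'])
"
```

```text
wrist1 cam [0.4747395  0.15526106 0.27291441]
(215, 270) 0.12577403 [0.4801 0.0741 0.1629]
(228, 256) 0.13972695 [0.4818 0.0736 0.1487]
(425, 270) 0.12515856 [0.5493 0.1265 0.1632]
(450, 296) 0.1098965 [0.5529 0.1283 0.1795]
(330, 220) 0.14334078 [0.5108 0.1134 0.1401]
(300, 240) 0.14717464 [0.5057 0.0961 0.1396]
(150, 200) 0.2865457 [ 0.4001 -0.0162  0.002 ]
wrist2 cam [0.47585991 0.15414357 0.27907828]
(300, 245) 0.14653207 [0.5094 0.0934 0.1474]
(345, 245) 0.14625774 [0.5266 0.1065 0.1478]
(298, 270) 0.12519695 [0.5097 0.0939 0.1698]
(350, 270) 0.12494013 [0.5267 0.1069 0.1702]
(325, 215) 0.15273716 [0.5122 0.1098 0.1372]
(325, 248) 0.15603414 [0.5227 0.096  0.1394]
[0.52438833 0.09257151 0.11734775] [-3.65912747 -5.0485832  22.31930776]
```

The fingers shut above the knob. By the camera, the tips stand about 20 mm behind the reported TCP, where the text says 8 mm ahead. I'll lift, open and go about 28 mm lower, then check the tip height against the camera.

servo_tool:
  steps:
    - {"linear": [0, 0, -0.1], "rot": [0, 0, 0], "fingers": 0}
    - {"linear": [0, 0, -0.1], "rot": [0, 0, 0], "fingers": 1}
    - {"linear": [0, 0, -0.1], "rot": [0, 0, 0], "fingers": 1}
    - {"linear": [0, 0, -0.1], "rot": [0, 0, 0], "fingers": 1}
    - {"linear": [0, 0, -0.1], "rot": [0, 0, 0], "fingers": 1}
    - {"linear": [0, 0, -0.1], "rot": [0, 0, 0], "fingers": 1}
    - {"linear": [0, 0, 0], "rot": [0, 0, 0], "fingers": 1}
    - {"linear": [0, 0, 0.08], "rot": [0, 0, 0], "fingers": 1}
    - {"linear": [0, 0, 0.08], "rot": [0, 0, 0], "fingers": 1}

```text
clock: 3.8
tcp_pos: [0.5194, 0.093, 0.0843]
tcp_rot: [-0.003, 0.447, 0.894, -0.003]
force: [-0.6, 0.0, -0.0]
finger_gap: 0.0853
```

```bash
python3 -c "
from h import *
s=r.state()
p,d,c=save('wrist','wrist3');W=world(d,c);print(s['clock'],s['tcp_pos'],s['force'],s['finger_gap'])
R=cv2.Rodrigues(s['tcp_rot'][1:]*0+np.zeros(3))[0]
from scipy.spatial.transform import Rotation as Ro
R=Ro.from_quat(s['tcp_rot'],scalar_first=True).as_matrix()
T=(W-s['tcp_pos'])@R
for u,v in[(228,256),(232,254),(414,254),(420,256),(215,258)]:print(u,v,W[v,u].round(4),T[v,u].round(4))
# fingers: near points tool frame
m=(d>0)&(abs(T[...,0])<.02)&(abs(abs(T[...,1])-.05)<.015)&(T[...,2]<.03)
print(m.sum(),T[m].max(0),np.percentile(T[m][:,2],[50,95,99]))
"
```

```text
3.8 [0.51939964 0.09304708 0.08428169] [-0.58427527  0.00220155 -0.00969691] 0.08529555418959443
228 256 [0.4815 0.0741 0.1253] [ 0.0077 -0.042  -0.0407]
232 254 [0.4848 0.0514 0.0868] [-0.0126 -0.0526 -0.0022]
414 254 [0.5492 0.1258 0.1244] [ 0.0084  0.0432 -0.0404]
420 256 [0.5507 0.1272 0.1266] [ 0.0087  0.0452 -0.0426]
215 258 [0.4772 0.0714 0.1278] [ 0.0081 -0.047  -0.0432]
26796 [0.0199984  0.06499913 0.00158352] [-0.0852832  -0.00218875 -0.00141622]
```

View pics/wrist3.png

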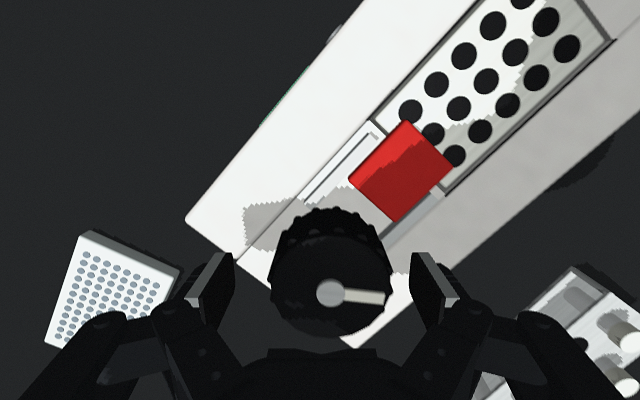

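servo_tool:
  steps:
    - {"linear": [0, 0.007, 0.031], "rot": [0, 0, 0], "fingers": 1}
    - {"linear": [0, 0.007, 0.031], "rot": [0, 0, 0], "fingers": 0}
    - {"linear": [0, 0.007, 0.031], "rot": [0, 0, 0], "fingers": 0}
    - {"linear": [0, 0.007, 0.031], "rot": [0, 0, 0], "fingers": 0}
    - {"linear": [0, 0.007, 0.031], "rot": [0, 0, 0], "fingers": 0}
  newtons: 50

```text
clock: 4.35
tcp_pos: [0.5232, 0.0945, 0.0795]
tcp_rot: [-0.0, 0.447, 0.895, -0.001]
force: [-5.5, -1.9, 5.5]
finger_gap: 0.0509
```

Gripped at 51 mm, which matches the 52 mm knob. Now I'll turn it anticlockwise.

servo_tool:
  steps:
    - {"linear": [0, 0, 0], "rot": [0, 0, -1], "fingers": 0}
    - {"linear": [0, 0, 0], "rot": [0, 0, -1], "fingers": 0}
    - {"linear": [0, 0, 0], "rot": [0, 0, -1], "fingers": 0}
    - {"linear": [0, 0, 0], "rot": [0, 0, -1], "fingers": 0}
    - {"linear": [0, 0, 0], "rot": [0, 0, -1], "fingers": 0}
    - {"linear": [0, 0, 0], "rot": [0, 0, -1], "fingers": 0}

```text
clock: 4.95
tcp_pos: [0.5244, 0.0963, 0.0795]
tcp_rot: [0.001, 0.068, 0.998, 0.001]
force: [-1.2, 3.6, 2.1]
finger_gap: 0.051
```

```bash
python3 -c "
from h import *
s=r.state()
save('wrist','wrist4');print(s['clock'],s['joint_positions'],s['tcp_pos'],s['force'],s['ft_torque'],s['finger_gap'])"
```

```text
4.95 [ 4.74675644e-01  2.99406429e-01 -1.78666024e-01 -1.16986858e-03
 -1.08998463e+00 -2.18181407e+00] [0.5243656  0.09630464 0.07948073] [-1.1708676   3.62488836  2.11025119] [ 1.08446603  0.57418931 -0.22918529] 0.050953781483614825
```

View pics/wrist4.png

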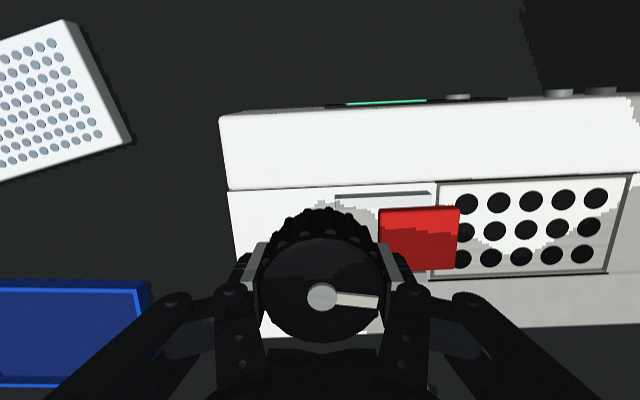

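The white mark still points to (360,299) relative to the gripper, so the knob is turning with it. I'll keep turning.

servo_tool:
  steps:
    - {"linear": [0, 0, 0], "rot": [0, 0, -1], "fingers": 0}
    - {"linear": [0, 0, 0], "rot": [0, 0, -1], "fingers": 0}
    - {"linear": [0, 0, 0], "rot": [0, 0, -1], "fingers": 0}
    - {"linear": [0, 0, 0], "rot": [0, 0, -1], "fingers": 0}
    - {"linear": [0, 0, 0], "rot": [0, 0, -1], "fingers": 0}
    - {"linear": [0, 0, 0], "rot": [0, 0, -1], "fingers": 0}

```text
clock: 5.6
tcp_pos: [0.5239, 0.0984, 0.0795]
tcp_rot: [0.002, -0.318, 0.948, 0.002]
force: [-5.6, 11.4, 5.6]
finger_gap: 0.051
```

servo_tool:
  steps:
    - {"linear": [0, 0, 0], "rot": [0, 0, -1], "fingers": 0}
    - {"linear": [0, 0, 0], "rot": [0, 0, -1], "fingers": 0}
    - {"linear": [0, 0, 0], "rot": [0, 0, -1], "fingers": 0}
    - {"linear": [0, 0, 0], "rot": [0, 0, -1], "fingers": 0}
    - {"linear": [0, 0, 0], "rot": [0, 0, -1], "fingers": 0}
    - {"linear": [0, 0, 0], "rot": [0, 0, -1], "fingers": 0}

```text
clock: 6.2
tcp_pos: [0.5221, 0.0994, 0.0795]
tcp_rot: [0.002, -0.657, 0.754, 0.003]
force: [-13.2, 16.7, 10.5]
finger_gap: 0.0509
```

servo_tool:
  steps:
    - {"linear": [0, 0, 0], "rot": [0, 0, -1], "fingers": 0}
    - {"linear": [0, 0, 0], "rot": [0, 0, -1], "fingers": 0}
    - {"linear": [0, 0, 0], "rot": [0, 0, -1], "fingers": 0}
    - {"linear": [0, 0, 0], "rot": [0, 0, -1], "fingers": 0}
    - {"linear": [0, 0, 0], "rot": [0, 0, -1], "fingers": 0}
    - {"linear": [0, 0, 0], "rot": [0, 0, -1], "fingers": 0}

```text
clock: 6.8
tcp_pos: [0.52, 0.0988, 0.0794]
tcp_rot: [-0.002, 0.895, -0.446, -0.004]
force: [-20.2, 15.7, 15.9]
finger_gap: 0.0509
```

servo_tool:
  steps:
    - {"linear": [0, 0, 0], "rot": [0, 0, -1], "fingers": 0}
    - {"linear": [0, 0, 0], "rot": [0, 0, -1], "fingers": 0}
    - {"linear": [0, 0, 0], "rot": [0, 0, -1], "fingers": 0}
    - {"linear": [0, 0, 0], "rot": [0, 0, -1], "fingers": 0}
    - {"linear": [0, 0, 0], "rot": [0, 0, -1], "fingers": 0}
    - {"linear": [0, 0, 0], "rot": [0, 0, -1], "fingers": 0}

```text
clock: 7.4
tcp_pos: [0.5189, 0.097, 0.0794]
tcp_rot: [-0.001, 0.998, -0.069, -0.004]
force: [-22.8, 10.0, 20.1]
finger_gap: 0.0511
```

```bash
python3 -c "
from h import *
s=r.state()
save('wrist','wrist5');print(s['clock'],s['joint_positions'],s['tcp_pos'],s['force'],s['ft_torque'],s['finger_gap'])"
```

```text
7.4 [ 0.47693694  0.29631158 -0.18117027 -0.00698949 -1.09865983  0.95875359] [0.51885894 0.09699088 0.07937696] [-22.76318337  10.03527686  20.07787894] [ 3.39626354  7.68915049 -0.19431261] 0.05107496470561674
```

View pics/wrist5.png

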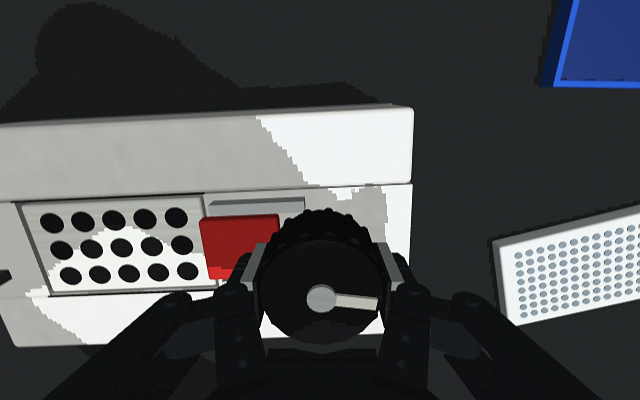

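The claw is nearly withdrawn at (240,245). Side load is building because the grip is off axis by about 3 mm. Circling the TCP readings puts the knob axis near (0.521, 0.096), so I'll regrip centred there.

servo_tool:
  steps:
    - {"linear": [0, 0, 0], "rot": [0, 0, 0], "fingers": 1}
    - {"linear": [0, 0, 0], "rot": [0, 0, 0], "fingers": 1}
    - {"linear": [0, 0, 0], "rot": [0, 0, 0], "fingers": 1}
    - {"linear": [0, 0, 0], "rot": [0, 0, 0], "fingers": 1}

```text
clock: 7.85
tcp_pos: [0.524, 0.095, 0.0784]
tcp_rot: [0.0, 0.997, -0.071, 0.0]
force: [-0.4, -0.5, -1.4]
finger_gap: 0.0855
```

```bash
python3 -c "
from h import *
from scipy.spatial.transform import Rotation as Ro
s=r.state()
R=Ro.from_quat(s['tcp_rot'],scalar_first=True).as_matrix()
print(s['clock'],s['joint_positions'],s['tcp_pos'],s['force'],s['ft_torque'],s['finger_gap'])
print(R.round(3)); print(R.T@(np.array([.5212,.0962,.078])-s['tcp_pos'])/.3)"
```

```text
7.85 [ 4.73597332e-01  3.00821328e-01 -1.80107288e-01  2.36322870e-04
 -1.08977094e+00  9.55084794e-01] [0.52403386 0.09498123 0.07843837] [-0.39542695 -0.4994627  -1.42171053] [0.01089963 0.03179822 0.00351908] 0.08551937884743356
[[ 0.99  -0.142  0.   ]
 [-0.142 -0.99  -0.   ]
 [ 0.     0.    -1.   ]]
[-0.00992637 -0.00268495  0.00145895]
```

servo_tool:
  steps:
    - {"linear": [-0.01, -0.003, 0], "rot": [0, 0, 0], "fingers": 1}
    - {"linear": [-0.01, -0.003, 0], "rot": [0, 0, 0], "fingers": 0}
    - {"linear": [-0.01, -0.003, 0], "rot": [0, 0, 0], "fingers": 0}
    - {"linear": [-0.01, -0.003, 0], "rot": [0, 0, 0], "fingers": 0}
    - {"linear": [-0.01, -0.003, 0], "rot": [0, 0, 0], "fingers": 0}
    - {"linear": [-0.01, -0.003, 0], "rot": [0, 0, 0], "fingers": 0}

```text
clock: 8.45
tcp_pos: [0.521, 0.0968, 0.0788]
tcp_rot: [-0.0, 0.998, -0.071, 0.0]
force: [-2.4, 1.9, 3.2]
finger_gap: 0.0508
```

servo_tool:
  steps:
    - {"linear": [0, 0, 0], "rot": [0, 0, -1], "fingers": 0}
    - {"linear": [0, 0, 0], "rot": [0, 0, -1], "fingers": 0}
    - {"linear": [0, 0, 0], "rot": [0, 0, -1], "fingers": 0}
    - {"linear": [0, 0, 0], "rot": [0, 0, -1], "fingers": 0}
    - {"linear": [0, 0, 0], "rot": [0, 0, -1], "fingers": 0}
    - {"linear": [0, 0, 0], "rot": [0, 0, -1], "fingers": 0}

```text
clock: 9.05
tcp_pos: [0.5211, 0.0964, 0.0788]
tcp_rot: [0.0, 0.948, 0.318, 0.0]
force: [-0.6, -1.0, 2.9]
finger_gap: 0.0512
```

servo_tool:
  steps:
    - {"linear": [0, 0, 0], "rot": [0, 0, -1], "fingers": 0}
    - {"linear": [0, 0, 0], "rot": [0, 0, -1], "fingers": 0}
    - {"linear": [0, 0, 0], "rot": [0, 0, -1], "fingers": 0}
    - {"linear": [0, 0, 0], "rot": [0, 0, -1], "fingers": 0}
    - {"linear": [0, 0, 0], "rot": [0, 0, -1], "fingers": 0}
    - {"linear": [0, 0, 0], "rot": [0, 0, -1], "fingers": 0}

```text
clock: 9.65
tcp_pos: [0.5215, 0.0961, 0.0788]
tcp_rot: [0.001, 0.754, 0.657, 0.0]
force: [0.6, -0.5, 2.5]
finger_gap: 0.0514
```

```bash
python3 -c "
from h import *
s=r.state()
save('wrist','wrist6');print(s['clock'],s['joint_positions'],s['tcp_pos'],s['force'],s['ft_torque'],s['finger_gap'])"
```

```text
9.65 [ 4.78455029e-01  2.95801674e-01 -1.86569292e-01  1.01729941e-03
 -1.08773189e+00  2.52566548e+00] [0.52148422 0.09614863 0.07880128] [ 0.60758644 -0.48379784  2.47089034] [-0.27455537 -0.05381581 -0.22975109] 0.05135968924692684
```

View pics/wrist6.png

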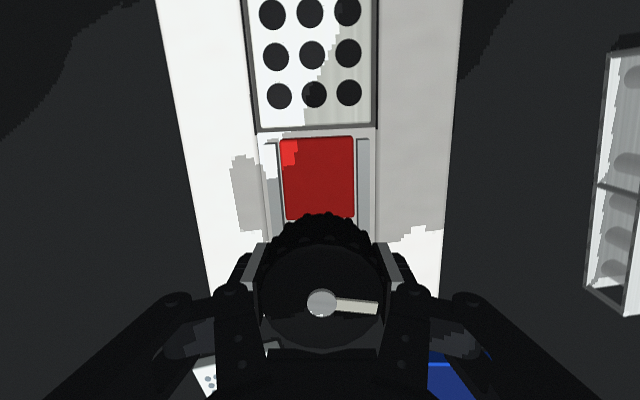

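The block is clear of the claw, whose front edge is at row 137. I've turned 5.5 rad so far.

servo_tool:
  steps:
    - {"linear": [0, 0, 0], "rot": [0, 0, -0.55], "fingers": 0}
    - {"linear": [0, 0, 0], "rot": [0, 0, -0.55], "fingers": 0}
    - {"linear": [0, 0, 0], "rot": [0, 0, -0.55], "fingers": 0}
    - {"linear": [0, 0, 0], "rot": [0, 0, -0.55], "fingers": 0}
    - {"linear": [0, 0, 0], "rot": [0, 0, -0.55], "fingers": 0}

```text
clock: 10.2
tcp_pos: [0.5216, 0.0966, 0.0788]
tcp_rot: [0.001, 0.598, 0.801, 0.0]
force: [1.9, 1.5, 3.1]
finger_gap: 0.0511
```

```bash
python3 -c "
from h import *
s=r.state()
print(s['clock'],s['joint_positions'],s['tcp_pos'],s['force'],s['ft_torque'],s['finger_gap'])"
```

```text
10.2 [ 4.78955364e-01  2.95869255e-01 -1.86412793e-01  6.99131847e-04
 -1.08727362e+00  2.94987802e+00] [0.52159612 0.09661386 0.0787792 ] [1.86735098 1.45163136 3.11252134] [ 0.18080025 -0.55141277  0.14374868] 0.05110566337694756
```

servo_tool:
  steps:
    - {"linear": [0, 0, 0], "rot": [0, 0, 0], "fingers": 1}
    - {"linear": [0, 0, 0], "rot": [0, 0, 0], "fingers": 1}
    - {"linear": [0, 0, 0], "rot": [0, 0, 0], "fingers": 1}
    - {"linear": [0, 0, 0], "rot": [0, 0, 1], "fingers": 1}
    - {"linear": [0, 0, 0], "rot": [0, 0, 1], "fingers": 1}
    - {"linear": [0, 0, 0], "rot": [0, 0, 1], "fingers": 1}
    - {"linear": [0, 0, 0], "rot": [0, 0, 1], "fingers": 1}
    - {"linear": [0, 0, 0], "rot": [0, 0, 1], "fingers": 1}
    - {"linear": [0, 0, 0], "rot": [0, 0, 1], "fingers": 1}

```text
clock: 11.1
tcp_pos: [0.5206, 0.0964, 0.0783]
tcp_rot: [-0.0, 0.86, 0.51, -0.0]
force: [-0.1, 0.2, 0.6]
finger_gap: 0.0859
```

servo_tool:
  steps:
    - {"linear": [0, 0, 0], "rot": [0, 0, 0], "fingers": 0}
    - {"linear": [0, 0, 0], "rot": [0, 0, 0], "fingers": 0}
    - {"linear": [0, 0, 0], "rot": [0, 0, 0], "fingers": 0}
    - {"linear": [0, 0, 0], "rot": [0, 0, 0], "fingers": 0}
    - {"linear": [0, 0, 0], "rot": [0, 0, 0], "fingers": 0}
    - {"linear": [0, 0, 0], "rot": [0, 0, -0.4], "fingers": 0}
    - {"linear": [0, 0, 0], "rot": [0, 0, -0.4], "fingers": 0}
    - {"linear": [0, 0, 0], "rot": [0, 0, -0.4], "fingers": 0}

```text
clock: 11.9
tcp_pos: [0.5215, 0.0964, 0.0788]
tcp_rot: [0.0, 0.767, 0.641, 0.0]
force: [2.4, -1.1, 1.0]
finger_gap: 0.051
```

```bash
python3 -c "
from h import *
s=r.state()
save('wrist','wrist7')
print(s['clock'],s['joint_positions'],s['tcp_pos'],s['force'],s['ft_torque'],s['finger_gap'])"
```

```text
11.9 [ 4.78631952e-01  2.95839073e-01 -1.86463339e-01  5.61943464e-04
 -1.08744099e+00  2.48436039e+00] [0.52151696 0.09644009 0.07875767] [ 2.35490332 -1.06601699  1.02570475] [-0.61201577 -0.75997237  0.20771867] 0.05097859332842686
```

servo_tool:
  steps:
    - {"linear": [0, 0, 0], "rot": [0, 0, -0.3], "fingers": 0}
    - {"linear": [0, 0, 0], "rot": [0, 0, -0.3], "fingers": 0}
    - {"linear": [0, 0, 0], "rot": [0, 0, -0.3], "fingers": 0}

```text
clock: 12.25
tcp_pos: [0.5215, 0.0966, 0.0787]
tcp_rot: [0.0, 0.688, 0.726, 0.0]
force: [3.7, -1.7, 0.9]
finger_gap: 0.0509
```

```bash
python3 -c "
from h import *
s=r.state()
save('wrist','wrist8')
print(s['clock'],s['joint_positions'],s['tcp_pos'],s['force'],s['ft_torque'],s['finger_gap'])"
```

```text
12.25 [ 4.78818495e-01  2.95912918e-01 -1.86420995e-01  4.58969675e-04
 -1.08727430e+00  2.71553760e+00] [0.52154961 0.09660289 0.07872123] [ 3.72718932 -1.69162578  0.9410883 ] [-0.49232703 -1.07879001  0.20867128] 0.050924011632899294
```

View pics/wrist8.png

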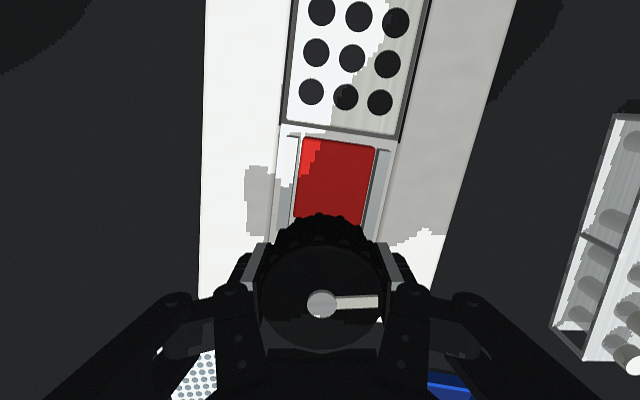

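servo_tool:
  steps:
    - {"linear": [0, 0, 0], "rot": [0, 0, -0.32], "fingers": 0}
    - {"linear": [0, 0, 0], "rot": [0, 0, -0.32], "fingers": 0}
    - {"linear": [0, 0, 0], "rot": [0, 0, -0.32], "fingers": 0}
    - {"linear": [0, 0, 0], "rot": [0, 0, -0.32], "fingers": 0}

```text
clock: 12.7
tcp_pos: [0.5216, 0.0964, 0.0787]
tcp_rot: [0.001, 0.592, 0.806, 0.0]
force: [4.8, -2.4, 0.8]
finger_gap: 0.0511
```

```bash
python3 -c "
from h import *
s=r.state()
save('wrist','wrist9')
print(s['clock'],s['joint_positions'],s['tcp_pos'],s['force'],s['ft_torque'],s['finger_gap'])
ims=[]
for f in('wrist5','wrist6','wrist7','wrist8','wrist9'):
    p,d,c=load(f); W=world(d,c); ims.append(cv2.resize(p[220:350,250:400,::-1],None,fx=2,fy=2))
    hsv=cv2.cvtColor(p,cv2.COLOR_RGB2HSV).astype(int); m=((hsv[...,0]<6)|(hsv[...,0]>174))&(hsv[...,1]>150)&(hsv[...,2]>60)&(W[...,2]>.088)&(W[...,2]<.1)
    a=np.deg2rad(-5.3); v=W[m][:,:2]@[-np.sin(a),np.cos(a)]; k=np.array([.5215,.0964])@[-np.sin(a),np.cos(a)]
    print(f,'claw front y heater',(np.percentile(v,[98,99.5])-k-.115).round(4))
cv2.imwrite('pics/marks.png',np.hstack(ims)[:, :])
i=np.hstack(ims);cv2.imwrite('pics/marks.png',cv2.resize(i,None,fx=.53,fy=.53))
"
```

```text
12.7 [ 4.78726623e-01  2.95985951e-01 -1.86523207e-01  9.43405798e-04
 -1.08717631e+00  2.96555882e+00] [0.52164192 0.0964139  0.07871424] [ 4.84510699 -2.40906013  0.81003249] [-0.8389736  -1.6464651   0.14762225] 0.05112211333285015
wrist5 claw front y heater [-0.0531 -0.0525]
wrist6 claw front y heater [-0.0566 -0.0562]
wrist7 claw front y heater [-0.0577 -0.0572]
wrist8 claw front y heater [-0.0576 -0.0571]
wrist9 claw front y heater [-0.0578 -0.0573]
```

View pics/marks.png

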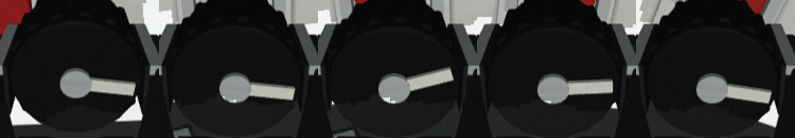

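Checks show the knob at its stop. The mark now slips relative to the gripper, and the claw front has stayed at heater y of about -57 mm through the last 0.5 rad. I'll release, lift and go to the lever, unwinding the wrist on the way.

servo_tool:
  steps:
    - {"linear": [0, 0, 0], "rot": [0, 0, 0], "fingers": 1}
    - {"linear": [0, 0, 0], "rot": [0, 0, 0], "fingers": 1}
    - {"linear": [0, 0, 0], "rot": [0, 0, 0], "fingers": 1}
    - {"linear": [0, 0, -0.33], "rot": [0, 0, 0], "fingers": 1}
    - {"linear": [0, 0, -0.33], "rot": [0, 0, 1], "fingers": 1}
    - {"linear": [0, 0, -0.33], "rot": [0, 0, 1], "fingers": 1}
    - {"linear": [0, 0, -0.33], "rot": [0, 0, 1], "fingers": 1}
    - {"linear": [0, 0, -0.33], "rot": [0, 0, 1], "fingers": 1}
    - {"linear": [0, 0, -0.33], "rot": [0, 0, 1], "fingers": 1}
    - {"linear": [0, 0, -0.33], "rot": [0, 0, 1], "fingers": 1}

```text
clock: 13.75
tcp_pos: [0.5204, 0.0966, 0.1773]
tcp_rot: [-0.0, 0.856, 0.517, -0.0]
force: [0.3, -0.2, 0.1]
finger_gap: 0.0853
```

servo_tool:
  steps:
    - {"linear": [0.839, -0.344, 0], "rot": [0, 0, 1], "fingers": 0}
    - {"linear": [0.839, -0.344, 0], "rot": [0, 0, 1], "fingers": 0}
    - {"linear": [0.839, -0.344, 0], "rot": [0, 0, 1], "fingers": 0}
    - {"linear": [0.839, -0.344, 0], "rot": [0, 0, 1], "fingers": 0}
    - {"linear": [0.839, -0.344, 0], "rot": [0, 0, 1], "fingers": 0}
    - {"linear": [0.839, -0.344, 0], "rot": [0, 0, 1], "fingers": 0}
    - {"linear": [0.839, -0.344, 0], "rot": [0, 0, 1], "fingers": 0}

```text
clock: 14.45
tcp_pos: [0.5442, 0.3708, 0.1754]
tcp_rot: [0.0, 0.988, 0.153, -0.001]
force: [0.1, -1.2, -0.8]
finger_gap: -0.0001
```

servo_tool:
  steps:
    - {"linear": [0, 0, 0], "rot": [0, 0, 1], "fingers": 0}
    - {"linear": [0, 0, 0], "rot": [0, 0, 1], "fingers": 0}
    - {"linear": [0, 0, 0], "rot": [0, 0, 1], "fingers": 0}
    - {"linear": [0, 0, 0], "rot": [0, 0, 1], "fingers": 0}
    - {"linear": [0, 0, 0], "rot": [0, 0, 1], "fingers": 0}
    - {"linear": [0, 0, 0], "rot": [0, 0, 1], "fingers": 0}

```text
clock: 15.05
tcp_pos: [0.545, 0.3668, 0.1774]
tcp_rot: [0.0, 0.971, -0.24, -0.0]
force: [-0.2, 0.4, 0.4]
finger_gap: 0.0
```

```bash
python3 -c "
from h import *
from scipy.spatial.transform import Rotation as Ro
s=r.state()
p,d,c=save('wrist','wrist10');W=world(d,c)
print(s['clock'],s['joint_positions'],s['tcp_pos'],s['tcp_rot'],s['force'],s['finger_gap'])
hsv=cv2.cvtColor(p,cv2.COLOR_RGB2HSV).astype(int)
m=(hsv[...,0]>50)&(hsv[...,0]<75)&(hsv[...,1]>120)&(hsv[...,2]>60)&(W[...,2]>.05)
v,u=np.nonzero(m);print(m.sum(),u.mean() if len(u) else 0,v.mean() if len(v) else 0,W[m].min(0),W[m].max(0),W[m].mean(0))
R=Ro.from_quat(s['tcp_rot'],scalar_first=True).as_matrix();print(R.round(3))
"
```

```text
15.05 [ 8.29342013e-01  4.81754562e-01  3.55488511e-01 -3.95821787e-04
 -1.44527891e+00  2.57098782e-01] [0.54502568 0.36676575 0.1774021 ] [ 2.34616122e-04  9.70811965e-01 -2.39841511e-01 -3.51596267e-04] [-0.2407303   0.40772299  0.4103054 ] 1.6567688758053154e-05
2237 317.8435404559678 208.6115333035315 [0.52925178 0.32857213 0.12487857] [0.6155511  0.38514726 0.33939083] [0.54939728 0.36598696 0.13461954]
[[ 0.885 -0.466 -0.001]
 [-0.466 -0.885 -0.   ]
 [-0.001  0.001 -1.   ]]
```

View pics/wrist10.png

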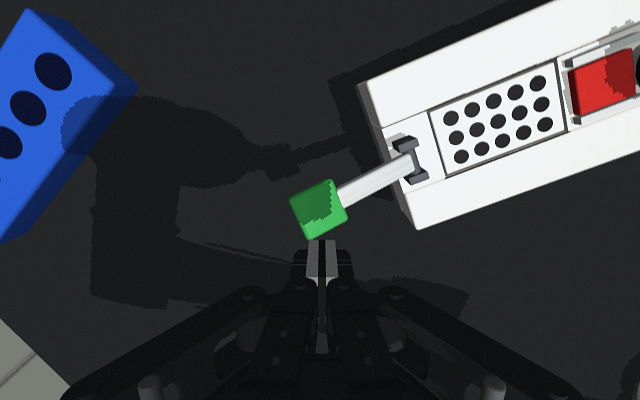

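The pad's centre measures (0.549, 0.366, 0.134), which agrees with the expected height of 0.134. I'll press it down with the shut fingers.

servo_tool:
  steps:
    - {"linear": [0.007, -0.011, 0.15], "rot": [0, 0, 0], "fingers": 0}
    - {"linear": [0.007, -0.011, 0.2], "rot": [0, 0, 0], "fingers": 0}
    - {"linear": [0.007, -0.011, 0.23], "rot": [0, 0, 0], "fingers": 0}
    - {"linear": [0.007, -0.011, 0.26], "rot": [0, 0, 0], "fingers": 0}
    - {"linear": [0.007, -0.011, 0.29], "rot": [0, 0, 0], "fingers": 0}

```text
clock: 15.6
tcp_pos: [0.5497, 0.3714, 0.0933]
tcp_rot: [-0.003, 0.972, -0.237, 0.001]
force: [-2.6, 4.9, 7.5]
finger_gap: -0.0002
```

servo_tool:
  steps:
    - {"linear": [0, 0, 0.03], "rot": [0, 0, 0], "fingers": 0}
    - {"linear": [0, 0, 0.06], "rot": [0, 0, 0], "fingers": 0}
    - {"linear": [0, 0, 0.09], "rot": [0, 0, 0], "fingers": 0}
    - {"linear": [0, 0, 0.11], "rot": [0, 0, 0], "fingers": 0}
    - {"linear": [0, 0, 0.12], "rot": [0, 0, 0], "fingers": 0}
    - {"linear": [0, 0, 0.12], "rot": [0, 0, 0], "fingers": 0}

```text
clock: 16.2
tcp_pos: [0.5502, 0.3702, 0.0616]
tcp_rot: [-0.002, 0.972, -0.236, 0.003]
force: [-9.9, -2.1, 26.4]
finger_gap: -0.0002
```

```bash
python3 -c "
from h import *
s=r.state()
p,d,c=save('wrist','wrist11');W=world(d,c)
print(s['clock'],s['tcp_pos'],s['force'])
a=np.deg2rad(-5.3);q=W[...,:2]-np.array([.5321,.2109]);u=q@[np.cos(a),np.sin(a)];v=q@[-np.sin(a),np.cos(a)]
m=(abs(u)<.025)&(v>-.02)&(v<.045)&(d>0)
z=W[m][:,2];print('block top',np.percentile(z,[10,50,75,90]))
"
```

```text
16.2 [0.55018756 0.37018152 0.06164642] [-9.92961376 -2.14063618 26.41492974]
block top [0.11411027 0.11497261 0.11541881 0.11583479]
```

View pics/wrist11.png

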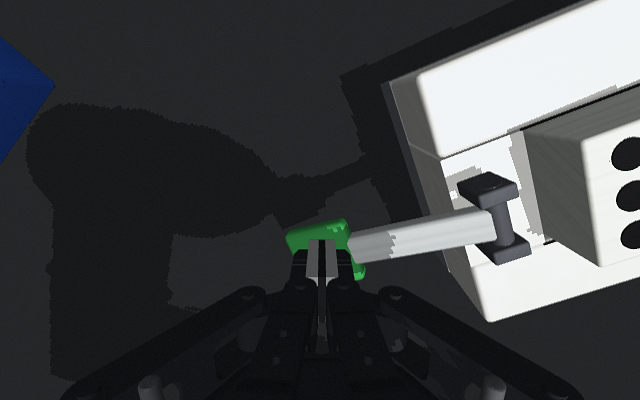

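The block top is at 0.115, the full 30 mm proud, and 26 N at the pad says the lever is at its stop. Next I'll raise, move over the block and align.

servo_tool:
  steps:
    - {"linear": [0, 0, -0.2], "rot": [0, 0, 0], "fingers": 0}
    - {"linear": [0, 0, -0.4], "rot": [0, 0, 0], "fingers": 0}
    - {"linear": [0, 0, -0.485], "rot": [0, 0, 0.3], "fingers": 1}
    - {"linear": [0.195, 0.492, -0.485], "rot": [0, 0, 1], "fingers": 1}
    - {"linear": [0.195, 0.492, -0.485], "rot": [0, 0, 1], "fingers": 1}
    - {"linear": [0.195, 0.492, -0.485], "rot": [0, 0, 1], "fingers": 1}
    - {"linear": [0.195, 0.492, -0.485], "rot": [0, 0, 1], "fingers": 1}
    - {"linear": [0.195, 0.492, -0.485], "rot": [0, 0, 1], "fingers": 1}
    - {"linear": [0.195, 0.492, -0.485], "rot": [0, 0, 1], "fingers": 1}

```text
clock: 17.15
tcp_pos: [0.5326, 0.2105, 0.2008]
tcp_rot: [-0.0, 0.806, -0.591, 0.0]
force: [0.4, 0.7, -0.5]
finger_gap: 0.0853
```

servo_tool:
  steps:
    - {"linear": [0, 0, 0], "rot": [0, 0, 0.5], "fingers": 1}
    - {"linear": [0, 0, 0], "rot": [0, 0, 0.5], "fingers": 1}
    - {"linear": [0, 0, 0], "rot": [0, 0, 0.5], "fingers": 1}
    - {"linear": [0, 0, 0], "rot": [0, 0, 0.5], "fingers": 1}

```text
clock: 17.55
tcp_pos: [0.5325, 0.2117, 0.2001]
tcp_rot: [-0.0, -0.676, 0.737, 0.0]
force: [-0.3, -0.2, -0.0]
finger_gap: 0.0855
```

```bash
cat > blk.py <<'E'
from h import *
from scipy.spatial.transform import Rotation as Ro
import sys
s=r.state()
p,d,c=save('wrist',sys.argv[1]);W=world(d,c)
print(s['clock'],s['joint_positions'].round(3),s['tcp_pos'],s['tcp_rot'],s['force'],s['finger_gap'])
R=Ro.from_quat(s['tcp_rot'],scalar_first=True).as_matrix();print(R.round(4))
T=(W-s['tcp_pos'])@R
E
cat > b2.py <<'E'
from blk import *
m=(d>0)&(W[...,2]>.108)&(W[...,2]<.120)&(abs(W[...,0]-.532)<.06)&(W[...,1]>.14)&(W[...,1]<.29)
n,l,st,_=cv2.connectedComponentsWithStats(m.astype(np.uint8)); k=1+st[1:,4].argmax(); m=l==k
q=(W[m][:,:2]*1000).astype(np.float32); print(m.sum(),cv2.minAreaRect(q),st[k])
E
python3 b2.py wrist12
```

```text
17.55 [ 0.651  0.305  0.146  0.    -1.413 -0.736] [0.5325403  0.21167683 0.20005686] [-6.74421991e-05 -6.76386684e-01  7.36546705e-01  5.27490972e-06] [-0.31760082 -0.2200555  -0.00369321] 0.08545680708580139
[[-8.500e-02 -9.964e-01 -1.000e-04]
 [-9.964e-01  8.500e-02 -1.000e-04]
 [ 1.000e-04  1.000e-04 -1.000e+00]]
7289 ((532.8828125, 209.0037841796875), (99.91580200195312, 56.032718658447266), 84.9540023803711) [ 288  134   69  112 7289]
```

View pics/wrist12.png

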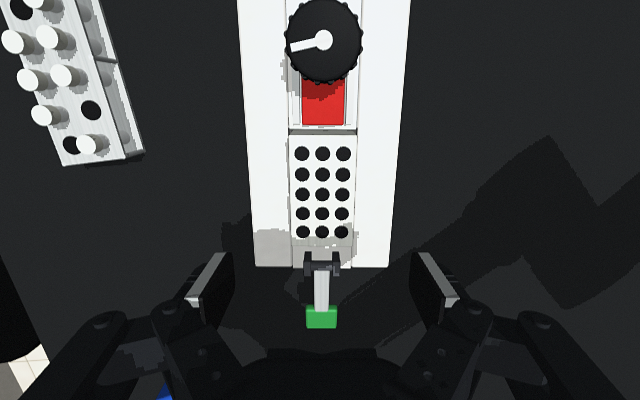

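The block's top measures 99.9 x 56.0 mm, centred at (0.5329, 0.2090) with yaw -5.05°, and the tool is aligned to it. Going down to grip.

servo_tool:
  steps:
    - {"linear": [0.009, 0, 0.15], "rot": [0, 0, 0], "fingers": 1}
    - {"linear": [0.009, 0, 0.3], "rot": [0, 0, 0], "fingers": 1}
    - {"linear": [0.009, 0, 0.4], "rot": [0, 0, 0], "fingers": 1}
    - {"linear": [0.009, 0, 0.46], "rot": [0, 0, 0], "fingers": 1}
    - {"linear": [0.009, 0, 0.46], "rot": [0, 0, 0], "fingers": 0}
    - {"linear": [0.009, 0, 0.46], "rot": [0, 0, 0], "fingers": 0}
    - {"linear": [0.009, 0, 0.46], "rot": [0, 0, 0], "fingers": 0}
    - {"linear": [0.009, 0, 0.46], "rot": [0, 0, 0], "fingers": 0}
    - {"linear": [0.009, 0, 0.46], "rot": [0, 0, 0], "fingers": 0}
  newtons: 80

```text
clock: 18.5
tcp_pos: [0.5329, 0.2092, 0.0632]
tcp_rot: [0.001, -0.676, 0.737, -0.0]
force: [-1.3, 0.7, 2.1]
finger_gap: 0.0546
```

```bash
python3 b2.py wrist13
```

```text
18.5 [ 0.647  0.385 -0.098  0.    -1.086 -0.733] [0.53291177 0.20916034 0.06318671] [ 9.64758476e-04 -6.76172871e-01  7.36742348e-01 -1.72528353e-04] [-1.30531365  0.71623418  2.13957775] 0.05458782655165221
[[-0.0856 -0.9963  0.0017]
 [-0.9963  0.0856  0.0011]
 [-0.0012 -0.0016 -1.    ]]
23602 ((532.9131469726562, 201.39620971679688), (85.28541564941406, 82.18916320800781), 86.00286865234375) [  221   179   202   179 23602]
```

View pics/wrist13.png

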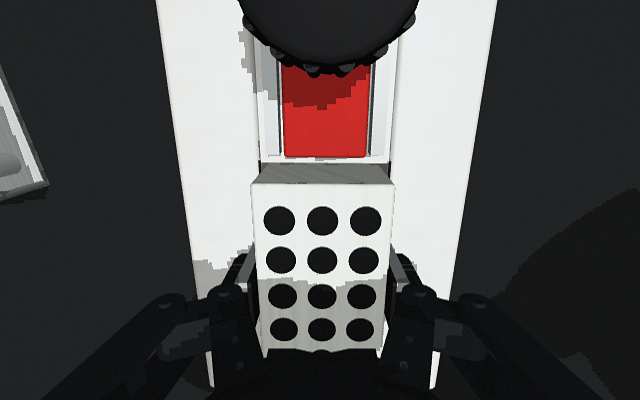

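servo_tool:
  steps:
    - {"linear": [0, 0, -0.05], "rot": [0, 0, 0], "fingers": 0}
    - {"linear": [0, 0, -0.12], "rot": [0, 0, 0], "fingers": 0}
    - {"linear": [0, 0, -0.2], "rot": [0, 0, 0], "fingers": 0}
    - {"linear": [0, 0, -0.3], "rot": [0, 0, 0], "fingers": 0}
    - {"linear": [0, 0, -0.4], "rot": [0, 0, 0], "fingers": 0}
    - {"linear": [0, 0, -0.45], "rot": [0, 0, 0], "fingers": 0}
    - {"linear": [0, 0, -0.45], "rot": [0, 0, 0], "fingers": 0}

```text
clock: 19.25
tcp_pos: [0.5333, 0.2093, 0.1989]
tcp_rot: [0.002, -0.676, 0.737, -0.0]
force: [0.4, 0.5, -4.6]
finger_gap: 0.0549
```

```bash
python3 blk.py wrist14
```

```text
19.25 [ 0.647  0.301  0.139  0.    -1.404 -0.733] [0.53326483 0.20934345 0.19887534] [ 2.01955141e-03 -6.75933139e-01  7.36960152e-01 -2.15586480e-04] [ 0.39144413  0.51020163 -4.61412234] 0.05491748209929727
[[-0.0862 -0.9963  0.0033]
 [-0.9963  0.0862  0.0024]
 [-0.0027 -0.003  -1.    ]]
```

View pics/wrist14.png

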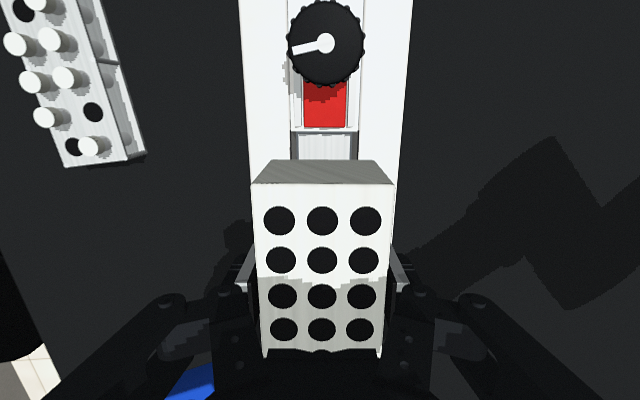

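The block is held with 4.6 N of weight showing on the wrist and its pose in the jaws unchanged. I'll move toward the tray and measure it from closer.

servo_tool:
  steps:
    - {"linear": [0.06, -0.035, 0], "rot": [0, 0, 0.02], "fingers": 0}
    - {"linear": [0.17, -0.1, 0], "rot": [0, 0, 0.04], "fingers": 0}
    - {"linear": [0.3, -0.18, 0], "rot": [0, 0, 0.06], "fingers": 0}
    - {"linear": [0.42, -0.25, 0], "rot": [0, 0, 0.08], "fingers": 0}
    - {"linear": [0.52, -0.31, 0], "rot": [0, 0, 0.085], "fingers": 0}
    - {"linear": [0.57, -0.339, 0], "rot": [0, 0, 0.085], "fingers": 0}
    - {"linear": [0.57, -0.339, 0], "rot": [0, 0, 0.085], "fingers": 0}

```text
clock: 20.0
tcp_pos: [0.6186, 0.0274, 0.1942]
tcp_rot: [-0.002, -0.65, 0.76, 0.001]
force: [-0.7, 0.5, -7.0]
finger_gap: 0.0547
```

```bash
cat > tr.py <<'E'
from blk import *
hsv=cv2.cvtColor(p,cv2.COLOR_RGB2HSV).astype(int); Z=W[...,2]
t=(d>0)&(Z>.010)&(Z<.02)&(hsv[...,0]>105)&(hsv[...,0]<130)&(hsv[...,1]>120)&(W[...,1]<.0)
q=(W[t][:,:2]*1000).astype(np.float32); print('rim',t.sum(),cv2.minAreaRect(q))
t=(d>0)&(Z>.0)&(Z<.02)&(hsv[...,0]>105)&(hsv[...,0]<130)&(hsv[...,1]>120)&(W[...,1]<.0)
q=(W[t][:,:2]*1000).astype(np.float32); print('all',t.sum(),cv2.minAreaRect(q),cv2.boundingRect(t.astype(np.uint8)))
E
python3 tr.py wrist15
```

```text
20.0 [ 0.296  0.402  0.274 -0.    -1.447 -0.452] [0.6185949  0.02739023 0.19421148] [-0.00193896 -0.6497658   0.76013123  0.00107844] [-0.72383774  0.49675613 -6.97288591] 0.0547083246161598
[[-1.556e-01 -9.878e-01 -4.300e-03]
 [-9.878e-01  1.556e-01 -9.000e-04]
 [ 1.500e-03  4.200e-03 -1.000e+00]]
rim 1139 ((633.8933715820312, -115.9509048461914), (63.606624603271484, 115.29253387451172), 81.16744995117188)
all 8067 ((635.1283569335938, -116.9488296508789), (66.58468627929688, 120.67585754394531), 81.6884994506836) (225, 0, 118, 72)
```

View pics/wrist15.png

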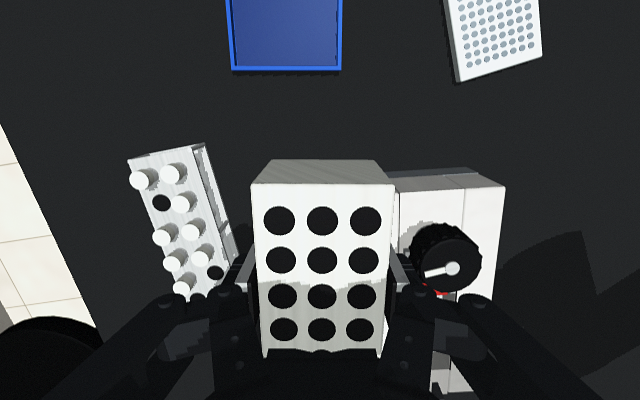

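The tray rim reads 115.3 mm wide, which matches the stated size. That puts the tray centre at (0.626, -0.166), yaw -8.8°.

servo_tool:
  steps:
    - {"linear": [0.06, -0.012, 0], "rot": [0, 0, 0], "fingers": 0}
    - {"linear": [0.18, -0.035, 0], "rot": [0, 0, 0], "fingers": 0}
    - {"linear": [0.32, -0.06, 0], "rot": [0, 0, 0], "fingers": 0}
    - {"linear": [0.45, -0.085, 0], "rot": [0, 0, 0], "fingers": 0}
    - {"linear": [0.57, -0.11, 0], "rot": [0, 0, 0], "fingers": 0}
    - {"linear": [0.63, -0.12, 0], "rot": [0, 0, 0], "fingers": 0}
    - {"linear": [0.642, -0.123, 0], "rot": [0, 0, 0], "fingers": 0}
    - {"linear": [0.642, -0.123, 0.1], "rot": [0, 0, 0], "fingers": 0}
    - {"linear": [0.642, -0.123, 0.22], "rot": [0, 0, 0], "fingers": 0}
    - {"linear": [0.642, -0.123, 0.35], "rot": [0, 0, 0], "fingers": 0}
    - {"linear": [0.642, -0.123, 0.45], "rot": [0, 0, 0], "fingers": 0}
    - {"linear": [0.642, -0.123, 0.48], "rot": [0, 0, 0], "fingers": 0}

```text
clock: 21.25
tcp_pos: [0.623, -0.1642, 0.0484]
tcp_rot: [-0.002, -0.651, 0.759, 0.003]
force: [-0.9, 1.0, -6.1]
finger_gap: 0.0543
```

```bash
python3 blk.py wrist16; python3 -c "
from h import *
save('side','side16');p=cv2.imread('pics/side16.png');cv2.imwrite('pics/side16c.png',cv2.resize(p[190:320,230:410],None,fx=4,fy=4))"
```

```text
21.25 [-0.017  0.532  0.104 -0.002 -1.151 -0.134] [ 0.6230075  -0.16419018  0.0484486 ] [-0.0023769  -0.65130819  0.75880191  0.00341425] [-0.9320167   0.99876507 -6.14267275] 0.05433542668916371
[[-1.516e-01 -9.884e-01 -8.100e-03]
 [-9.884e-01  1.516e-01  2.100e-03]
 [-8.000e-04  8.300e-03 -1.000e+00]]
```

View pics/side16c.png

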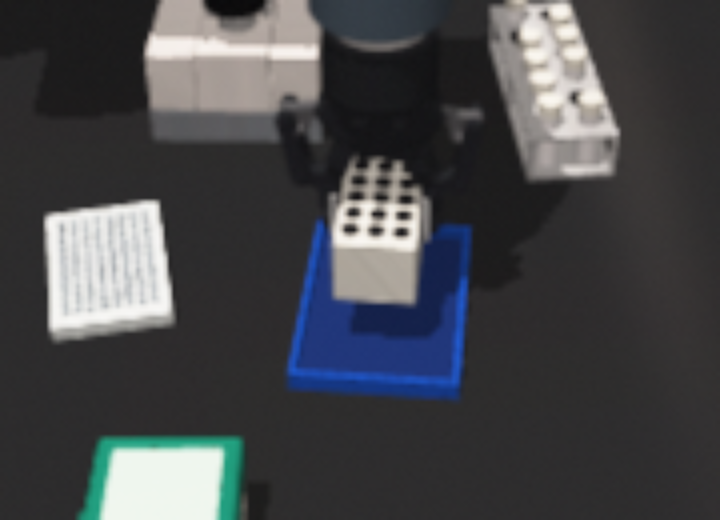

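View pics/wrist16.png

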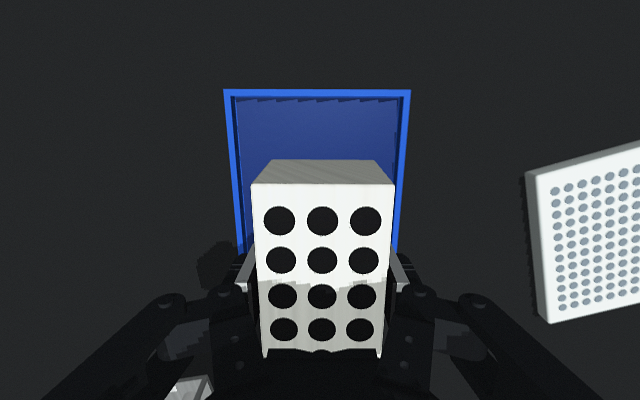

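Centred over the tray, with the block square between the side walls. Lowering.

servo_tool:
  steps:
    - {"linear": [0, 0, 0.06], "rot": [0, 0, 0], "fingers": 0}
    - {"linear": [0, 0, 0.11], "rot": [0, 0, 0], "fingers": 0}
    - {"linear": [0, 0, 0.135], "rot": [0, 0, 0], "fingers": 0}
    - {"linear": [0, 0, 0.145], "rot": [0, 0, 0], "fingers": 0}
    - {"linear": [0, 0, 0.15], "rot": [0, 0, 0], "fingers": 0}
    - {"linear": [0, 0, 0.155], "rot": [0, 0, 0], "fingers": 0}

```text
clock: 21.95
tcp_pos: [0.627, -0.1665, 0.0078]
tcp_rot: [0.001, -0.651, 0.759, -0.001]
force: [0.6, -0.3, -5.1]
finger_gap: 0.0549
```

servo_tool:
  steps:
    - {"linear": [0, 0, 0.006], "rot": [0, 0, 0], "fingers": 0}
    - {"linear": [0, 0, 0.01], "rot": [0, 0, 0], "fingers": 0}
    - {"linear": [0, 0, 0.01], "rot": [0, 0, 0], "fingers": 0}

```text
clock: 22.25
tcp_pos: [0.626, -0.1664, 0.0034]
tcp_rot: [-0.0, -0.651, 0.759, 0.0]
force: [0.2, -0.2, -5.6]
finger_gap: 0.0547
```

servo_tool:
  steps:
    - {"linear": [0, 0, 0.004], "rot": [0, 0, 0], "fingers": 0}
    - {"linear": [0, 0, 0.006], "rot": [0, 0, 0], "fingers": 0}
    - {"linear": [0, 0, 0.006], "rot": [0, 0, 0], "fingers": 0}

```text
clock: 22.55
tcp_pos: [0.6263, -0.1665, 0.0028]
tcp_rot: [0.0, -0.651, 0.759, -0.0]
force: [-3.8, 2.0, 4.6]
finger_gap: 0.055
```

Contact: the force went from -5.6 N to +4.6 N. Opening, then withdrawing straight up.

servo_tool:
  steps:
    - {"linear": [0, 0, 0], "rot": [0, 0, 0], "fingers": 0.8}
    - {"linear": [0, 0, 0], "rot": [0, 0, 0], "fingers": 1}
    - {"linear": [0, 0, 0], "rot": [0, 0, 0], "fingers": 1}
    - {"linear": [0, 0, 0], "rot": [0, 0, 0], "fingers": 1}
    - {"linear": [0, 0, 0], "rot": [0, 0, 0], "fingers": 1}
    - {"linear": [0, 0, -0.1], "rot": [0, 0, 0], "fingers": 1}
    - {"linear": [0, 0, -0.25], "rot": [0, 0, 0], "fingers": 1}
    - {"linear": [0, 0, -0.4], "rot": [0, 0, 0], "fingers": 1}
    - {"linear": [-0.3, 0, -0.6], "rot": [0, 0, 0], "fingers": 1}
    - {"linear": [-0.4, 0, -0.7], "rot": [0, 0, 0], "fingers": 1}
    - {"linear": [-0.4, 0, -0.7], "rot": [0, 0, 0], "fingers": 1}
    - {"linear": [-0.4, 0, -0.7], "rot": [0, 0, 0], "fingers": 1}

```text
clock: 23.75
tcp_pos: [0.6471, -0.0438, 0.217]
tcp_rot: [0.004, -0.653, 0.758, -0.003]
force: [0.5, -1.8, 0.1]
finger_gap: 0.0856
```

```bash
cat > fin.py <<'E'
from blk import *
def rect(n,m):
    q=(W[m][:,:2]*1000).astype(np.float32); print(n,m.sum(),cv2.minAreaRect(q),'z',np.percentile(W[m][:,2],[5,50,95]).round(4))
hsv=cv2.cvtColor(p,cv2.COLOR_RGB2HSV).astype(int); Z=W[...,2]; near=(d>0)&(abs(W[...,0]-.626)<.08)&(abs(W[...,1]+.166)<.1)
rect('blocktop',near&(Z>.048)&(Z<.063)); rect('rim',near&(Z>.01)&(Z<.02)&(hsv[...,0]>105)&(hsv[...,0]<130)&(hsv[...,1]>120))
m=near&(Z>.048)&(Z<.063); A=np.c_[W[m][:,:2],np.ones(m.sum())]; print('tilt',np.linalg.lstsq(A,W[m][:,2],rcond=None)[0])
save('scene','scene17'); save('side','side17')
E
python3 fin.py wrist17; sed -i "s/'scene0','side0','wrist0'/'scene17','side17'/" m.py; python3 m.py
```

```text
23.75 [ 1.730e-01  4.490e-01  4.020e-01  1.000e-03 -1.514e+00 -3.220e-01] [ 0.64712867 -0.04380034  0.21698932] [ 0.00380212 -0.65265596  0.75763947 -0.00285762] [ 0.45205478 -1.76591513  0.12283259] 0.08556785449782117
[[-1.481e-01 -9.889e-01  9.500e-03]
 [-9.890e-01  1.481e-01  6.000e-04]
 [-2.000e-03 -9.300e-03 -1.000e+00]]
blocktop 5938 ((625.6761474609375, -164.40380859375), (93.24625396728516, 55.97964096069336), 80.77794647216797) z [0.05   0.0514 0.0528]
rim 1242 ((626.202392578125, -154.24871826171875), (134.18191528320312, 115.24446868896484), 81.07811737060547) z [0.0102 0.0112 0.0125]
tilt [-0.00218349 -0.00179491  0.05246061]
scene17 bench z 0.0005872308594656027
green 34 mean [0.5487 0.3714 0.078 ] min [0.5311 0.3548 0.0702] max [0.5696 0.388  0.0863] rect [550.  371.2] [29.5 39.3] 82.2
red 76 mean [0.5286 0.1359 0.0953] min [0.5123 0.1164 0.0897] max [0.5457 0.1522 0.1096] rect [528.6 134.5] [34.9 33. ] 87.12
tray 821 mean [ 0.6454 -0.1605  0.0074] min [ 0.5413 -0.2566 -0.0045] max [ 0.6964 -0.0746  0.0198] rect [ 619.6 -167.4] [176.1 135. ] 80.81
htop 1262 mean [0.542
[... 394 characters left out ...]
nch z 0.0012552430969842217
green 17 mean [0.552  0.3692 0.0814] min [0.5329 0.3441 0.0756] max [0.5637 0.3897 0.0889] rect [549.6 366.7] [42.3 32.3] 83.0
tray 1098 mean [ 0.6225 -0.1836  0.0082] min [ 0.5536 -0.2575 -0.0027] max [ 0.6964 -0.0534  0.019 ] rect [ 624.4 -155.4] [190.3 121.6] 81.03
htop 942 mean [0.5281 0.1224 0.0858] min [0.4507 0.0389 0.08  ] max [0.6058 0.2496 0.09  ] rect [527.1 147.6] [212.7 140.9] 84.88
rack 923 mean [0.7559 0.0217 0.0495] min [ 0.64   -0.2204  0.0303] max [0.8175 0.1824 0.0674] rect [744.5 -26.4] [432.6 135. ] 70.69
plate 706 mean [ 0.4269 -0.134   0.0148] min [ 0.3788 -0.1856  0.0084] max [ 0.4755 -0.0803  0.02  ] rect [ 427.1 -129.4] [ 85.7 106.1] 8.06
```

View pics/wrist17.png

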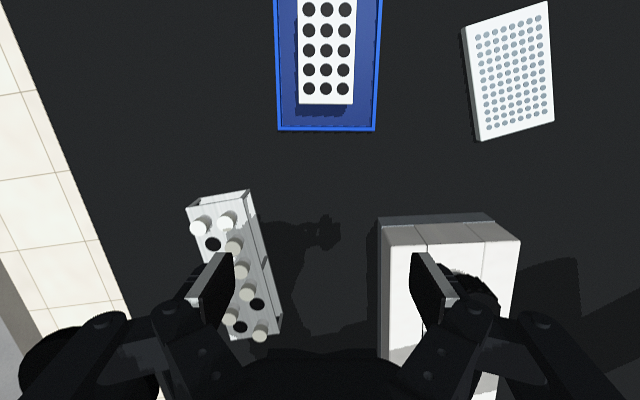

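View pics/scene17.png

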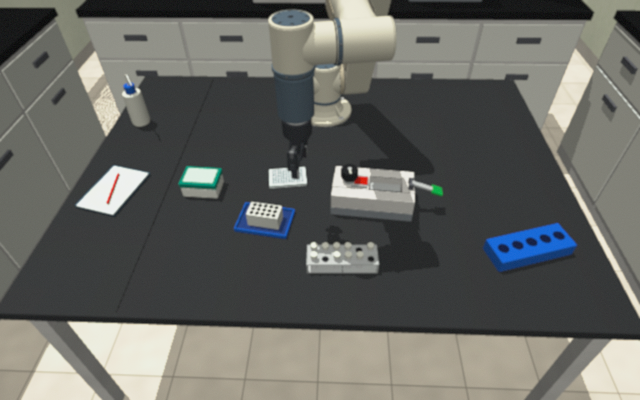

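The block stands flat in the tray and the other items haven't moved. The pad is at 0.078–0.081 (down), and nothing is touching the robot. Handing in.

```bash
python3 -c "
from h import *
s=r.state();print(s['clock'],s['force'],abs(s['qvel']).max())
print(r.job_done())"
```

```text
23.9 [-0.41838842 -0.13764119 -0.66514577] 0.023291023735322387
the job is handed in; nothing more can be done
None
```

The block is out of the heater and standing flat and upright in the blue tray. I handed the job in at 23.9 s.

**Steps**
1. I turned the knob anticlockwise about 6 rad over three grips, until it reached its stop.
2. I pressed the lever down to its stop. The block rose until its top was at 0.115 m, the full 30 mm.
3. I lifted the block across its 56 mm width and set it down in the middle of the tray. It touched down at about 10 N before I opened the fingers.

**Last checks**
- **Claw:** its front edge read heater y of about -57 mm and stayed there while the gripper slipped on the knob through a further 0.5 rad. The stated value is -56 mm.
- **Lever:** the pad height is 0.078–0.081 m, against 0.080 m for fully down.
- **Block:** it is parallel to the tray within about 0.3°, and its top is level within about 0.2°.
- **Bystanders:** the well plate measures within about 3 mm of its first reading, which was cut off at its edge. The tube rack and tip box I checked only by eye in the last picture. The final numeric fit for the rack was useless, because the block fell inside its search window.
- **Robot:** clear of everything, with wrist force below 1 N.

**What disagreed**
- **Fingertip position:** the fingertips stand about 20–38 mm behind the reported TCP, not 8 mm ahead as stated. My first close therefore shut on top of the knob, at about 22 N, with no visible effect. I then used the measured offset.
- **First knob grip:** it was about 3 mm off axis, and the sideways and upward load together reached about 32 N before I regripped.
- **Last wrist picture:** it read heights about 3 mm low (block top 0.0514 m where 0.055 m was expected). The rim was low by the same amount, so I put it down to the arm still settling.

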